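Park the sprung bolt and set the airing-box lid half open

TASK

The caps in the steel box need airing, but a sprung bolt on its right side locks the lid. Push the bolt's knob back along its slot until it can go sideways, and let it into the holding notch there so that the bolt stays drawn back by itself, without forcing it; then raise the lid and leave it standing open at 45 degrees. Do not disturb the spray bottle, the timer and the loose white cap.

Things in the scene. Friction and masses are not known exactly. Their poses are not given: they have to be found in the camera images.
- airing_box: Stainless box for airing caps, 180 (x) x 200 (y) x 90 mm high, walls 3 mm, fixed to the bench, shut by a flat lid. Origin: centre of its underside; x points to its back (hinge side), y to its left, z up. A bracket on its right side (-y), reaching to y = -230 mm, carries the sprung bolt.
- bolt (a joint): How far the sprung bolt is drawn back, m: 0 = home, its nose 11 mm over the lid's right edge, so that the lid cannot rise; grows as the bolt slides along the box's -y, 0.054 at most. Clear of the lid from 0.012. The spring pushes it home with 3 N at 0 and 2 N more per 10 mm. In the notch it reads 0.014 to 0.038.
- bolt_lean (a joint): Lean of the bolt's handle about the bolt's axis, rad: 0 = upright, grows as the knob leans towards the box's -x (towards the robot). About 0.5 when the handle stands in the notch, 0.6 at most; in the straight part of the slot it can lean by 0.05 only. A weak spring (up to 2 N at the knob) returns it upright.
- bolt_knob (a point): Centre of the black ball knob, 22 mm wide, atop the bolt's 8 mm handle; upright it is 150 mm above the bench, 50 mm above the bolt's axis and 20 mm above the gate plate. Push it along the box's -y until the side opening of the slot, there along -x by about 26 mm (at the knob), then let it come back 7 to 12 mm along +y behind a 4 mm lip into the notch. Short of the notch it snaps back home.
- bolt_home (a point): Fixed point of the box on the bolt's axis at the handle's rest, 100 mm above the bench. A gate plate with a slot guides the handle: top at 130 mm, from 20 mm to +x to 38 mm to -x of here. Its setting differs each time: the 5 mm opening to the -x side begins 21 to 45 mm along -y of here and the straight slot runs on past it, so lean the knob lightly to -x and feel where it gives way, or look.
- lid (a joint): Opening angle of the lid, rad: 0 = shut, 0.785 = 45 degrees. The hinge is stiff: the lid stays at any angle where it is left; lifting takes about 3 to 5 N at the handle.
- lid_hinge (a point): Middle of the lid's hinge axis, at the back top edge of the box; the axis runs along the box's y. The lid handle goes round it at a radius of 210 mm.
- spray_mid (a point): Bystander: white spray bottle, 66 x 76 x 188 mm, standing; this point is half-way up.
- bench_timer: Bystander: small digital timer lying face up, 58 x 66 x 19 mm; origin at the centre of its underside.
- loose_cap: Bystander: plain white bottle cap, 80 mm across, 23 mm high; origin at the centre of its underside.
- lid_handle (a point): Centre of the lid's handle: a black bar lying along the box's y, 26 mm long, 16 mm thick, on two short stalks, 26 mm in front of the lid's front edge and 92 mm above the bench when the lid is shut. It can be pinched by its ends and turns between the fingers as the lid rises.

How it is judged:
By the outcome, as a careful person would: the job done as asked, in the order asked, and still so for the second after the job is handed in, with the robot touching nothing.
It also fails if it takes over 58 s, if anything falls off the work surface, if the arm or the gripper's body presses on something with over 40 N, if the wrist force passes 120 N, or if a joint passes its speed limit or range.

ROBOT

A 7-joint arm with a two-finger parallel gripper is mounted at the origin on a cart in front of the work surface, level with it; the furniture and walls round the work are solid. World frame = base frame: x ahead of the robot, y to its left, z up, the work surface at z = 0. Lengths are in m, angles in degrees, forces in N, time in s.
With the tool pointing down it reaches from about 0.425 to 0.875 m from the base axis. Payload 4.7 kg.
Tool frame: the origin (TCP) lies between the finger pads; the fingertips stand 8 mm ahead of it and the grasp point (between the pads) lies 11 mm behind it; x points along the fingers, z is the direction in which the jaws open and shut, and the axes are right-handed (so a half turn about x gives the same grasp; the last joint's range is limited). The gripper opens to 87 mm and grips with 3 to 60 N. Pads are 19 mm wide; open, the fingers measure 117 mm over their backs; the gripper's body (75 mm by 190 mm) begins 51 mm behind the grasp point.
Start: joints at [-72.989, 18.392, -4.016, 83.108, 1.295, 78.541, -3.26], TCP at [0.181, 0.624, 0.209] pointing down, gripper open.
Joint ranges: [-163.93, 163.93], [-17.29, 119.83], [-79.2, 71.16], [3.27, 140.29], [-89.18, 269.18], [5.43, 117.66], [-154.24, 154.24]. Speed limits (degrees/s): [147.25, 147.25, 180, 180, 180, 180, 180].

INTERFACE

Orientations are given as [roll, pitch, yaw] about the fixed x, y, z axes, in that order (R = Rz(yaw) Ry(pitch) Rx(roll)).
In Python, from cell import telemetry, vision, sign_off gives the robot as it stands. The module is installed in compiled form; this text tells all that it offers.
- The arm moves only by the tool drive_tool, never from a script. Its arguments are lists of equal length, an entry for each row: "offset": the shift along the tool's x, y, z in m, a list of three; "angular": the turn, a rotation vector about the tool's x, y, z in rad, a list of three. A call has 1 to 10 rows; each row is the pose to reach, as a shift and turn from the pose measured when the call began, along the tool's axes at that moment; what a row does not reach only later rows make up. A row lasts 1/8 s, in which the tool goes at most 62.5 mm and 10.7 degrees, less where a joint would pass 70% of its speed; a pose out of reach is approached as far as the arm can. A call with a gripper value outside its range is refused whole. "fingers" is the closure, from -1 (fully open) to 1 (shut), set as the call begins (left out, the last holds). The fingers move at their own pace and stop on an object; "squeeze" is the grip in N (left out, the last holds). Time passes only in rows, so rows that repeat a pose let the fingers close. It gives the time, the measured TCP pose, the force and the opening at its end, in the units of the state.
- telemetry.get_obs(): the state, without advancing time (a new reading comes with each control period).
- vision.read_camera(name): name is "scene" or "top" or "wrist"; returns a dict with "pixels" (420x560x3 uint8, red, green, blue), "intrinsics" (3x3 intrinsics, pixels), "world_from_camera" (4x4, takes a point from camera to world coordinates); the wrist camera has in their place "T_tool_cam" (4x4, takes a point from camera to tool coordinates, whose origin is the TCP and whose axes are the tool frame's). Camera axes: x right, y up, looking along -z (the intrinsics and any distortion apply to the point x, -y, -z); pixel columns grow to the right and rows downward; lengths in m; the calibration is good to about 2 mm. A picture is of the moment at which its call begins: read the wrist's pose just before it. There is no depth.
- sign_off(): hands the job in, once; it reports no verdict.
The state is a dict: "time_s": time; "qpos": joint angles; "joint_velocities": joint speeds; "effort": joint torques, N m; "tool_pos": TCP position; "tool_rot": TCP orientation; "force": force on the tool from outside, world axes, zero at the start; "wrist_torque": the same for the moment, N m; "grip_width": finger opening in m.
Only numpy, scipy, OpenCV 4.12 (cv2) and the standard library are available. Lean on these libraries where they do the work, as an engineer would, in place of code of your own. Each camera call takes 0.05 s, during which the arm holds its last target.

## Working session

There is one attempt and no reset: what is moved stays moved. The work goes in short steps, Python scripts to look and compute and a tool call to move; the robot and the scene stay as the last step left them, time stands still between calls to the robot, and variables do not carry over. Pictures are saved under pics/ and viewed, and the job is handed in when it is done.

Besides the shell and the picture viewer there is one more tool, called after ">>>" in YAML: its name, and indented under it one key for each argument. drive_tool: Moves the arm, as the interface text tells. Its arguments: {"type":"object","properties":{"offset":{"type":"array"},"angular":{"type":"array"},"fingers":{"type":"number"},"squeeze":{"type":"number"}},"required":["offset","angular"]}

```bash
mkdir -p pics
python3 - <<'E'
from cell import telemetry, vision
import cv2,numpy as np
o=telemetry.get_obs()
for k,v in o.items(): print(k,v)
for n in ["scene","top"]:
    r=vision.read_camera(n); cv2.imwrite(f"pics/{n}0.png",np.ascontiguousarray(r["pixels"][:,:,::-1]))
    np.savez(f"{n}0.npz",**r)
    print(n,{k:np.round(v,4).tolist() for k,v in r.items() if k!="pixels"})
E
```

```text
time_s 0.0
qpos [-72.99088379  18.4405672   -4.01362442  83.17575309   1.29582088
  78.54068307  -3.2605667 ]
joint_velocities [ 0.05877889  0.03777825  0.02819999 -0.05930461 -0.01937733 -0.08101201
  0.0447805 ]
effort [-4.07760558e-05 -4.91279840e+01 -4.03664242e-01 -3.12541115e+01
 -6.38305605e-02  4.35285643e-02  2.05840374e-04]
tool_pos [0.18126975 0.62360083 0.20783674]
tool_rot [-176.31884456   89.88804787 -102.52040474]
force [-0.53201678 -0.313476    0.27172515]
wrist_torque [-0.03432161  0.00143039 -0.00186691]
grip_width 0.08684083012682138
scene {'intrinsics': [[460.7178, 0.0, 277.2818], [0.0, 460.7178, 204.8954], [0.0, 0.0, 1.0]], 'world_from_camera': [[-0.4885, 0.6142, -0.6198, -0.3548], [-0.8725, -0.3419, 0.3489, 0.4166], [0.0024, 0.7113, 0.7029, 1.0705], [0.0, 0.0, 0.0, 1.0]]}
top {'intrinsics': [[539.6209, 0.0, 272.1913], [0.0, 539.6209, 207.1134], [0.0, 0.0, 1.0]], 'world_from_camera': [[0.0028, 0.9882, -0.1529, 0.2717], [-0.9999, 0.0044, 0.0099, -0.0347], [0.0105, 0.1528, 0.9882, 1.6674], [0.0, 0.0, 0.0, 1.0]]}
```

View pics/scene0.png

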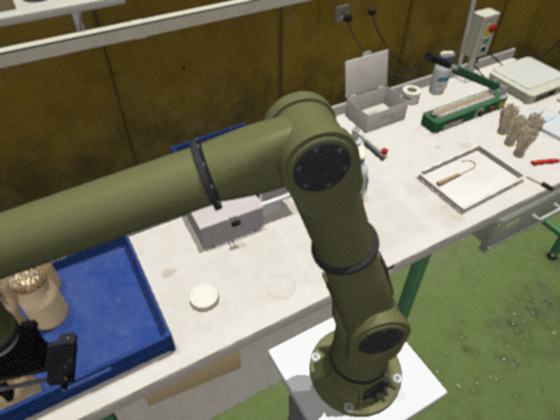

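View pics/top0.png

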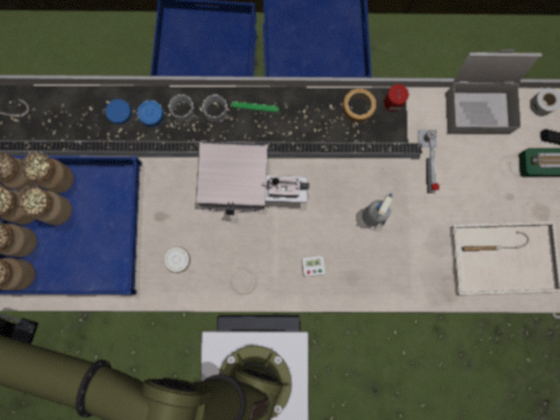

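The top view shows the box at about (232,175), the bolt bracket at (287,187), the lid handle at (230,211), the cap at (176,260), the timer at (313,266) and the spray bottle at (378,212). I'll zoom in on the box.

```bash
cat > h.py <<'E'
import numpy as np,cv2
from scipy.spatial.transform import Rotation as Rn
def ray(K,T,u,v):
    d=np.array([(u-K[0,2])/K[0,0],-(v-K[1,2])/K[1,1],-1.]); return T[:3,3],T[:3,:3]@d
def at_z(K,T,u,v,z):
    o,d=ray(K,T,u,v); return o+d*(z-o[2])/d[2]
def proj(K,T,p):
    c=T[:3,:3].T@(np.asarray(p)-T[:3,3]); return np.array([K[0,2]+K[0,0]*c[0]/-c[2],K[1,2]-K[1,1]*c[1]/-c[2]])
def Rt(o): return Rn.from_euler('xyz',o["tool_rot"],degrees=True).as_matrix()
def wrist_T(o,r):
    T=np.eye(4);T[:3,:3]=Rt(o);T[:3,3]=o["tool_pos"];return T@r["T_tool_cam"]
def crop(img,x0,y0,x1,y1,s,fn):
    cv2.imwrite(fn,cv2.resize(np.ascontiguousarray(img[y0:y1,x0:x1,::-1]),None,fx=s,fy=s,interpolation=cv2.INTER_CUBIC))
E
python3 - <<'E'
from h import *
r=np.load("top0.npz");K,T=r["intrinsics"],r["world_from_camera"]
crop(r["pixels"],190,135,320,225,6,"pics/topz.png")
for n,u,v,z in [("handle",230,211,.092),("c1",199,143,.09),("c2",267,144,.09),("c3",265,208,.09),("c4",197,206,.09),("cap",176,260,.023),("timer",313,266,.019),("sprayb",374,220,0.05)]:
    print(n,at_z(K,T,u,v,z).round(3))
E
```

```text
handle [0.503 0.074 0.092]
c1 [0.71 0.17 0.09]
c2 [ 0.708 -0.034  0.09 ]
c3 [ 0.513 -0.029  0.09 ]
c4 [0.518 0.172 0.09 ]
cap [0.363 0.24  0.023]
timer [ 0.346 -0.176  0.019]
sprayb [ 0.484 -0.359  0.05 ]
```

View pics/topz.png

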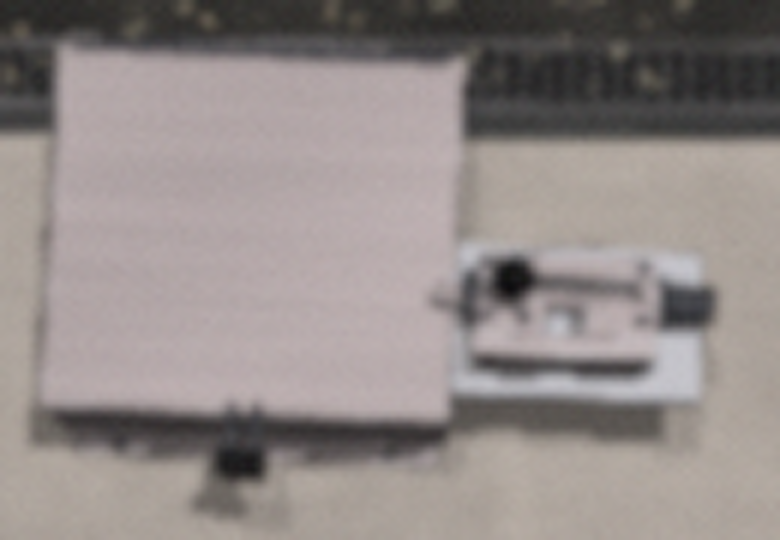

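Run:
```python
from h import *
from cell import telemetry, vision
o=telemetry.get_obs();r0=vision.read_camera("wrist");print(r0["T_tool_cam"].round(3),r0["intrinsics"].round(1));print(Rt(o).round(3))
r=np.load("top0.npz");K,T=r["intrinsics"],r["world_from_camera"]
z6=lambda u,v:(190+u/6-.4,135+v/6-.4)
for n,u,v,z in [("TL",60,47,.09),("TR",465,62,.09),("BR",450,420,.09),("BL",42,407,.09),("knob",513,280,.15),("handle",240,460,.092),("notch",563,320,.128)]:
    print(n,at_z(K,T,*z6(u,v),z).round(4))
```

```text
[[-0.001  0.245 -0.97  -0.176]
 [-0.001  0.97   0.245  0.065]
 [ 1.     0.001 -0.     0.   ]
 [ 0.     0.     0.     1.   ]] [[363.3   0.  280.3]
 [  0.  363.3 204.5]
 [  0.    0.    1. ]]
[[-0.    -0.96   0.279]
 [-0.002  0.279  0.96 ]
 [-1.    -0.    -0.002]]
TL [0.7117 0.1685 0.09  ]
TR [ 0.7051 -0.0347  0.09  ]
BR [ 0.5231 -0.0281  0.09  ]
BL [0.5287 0.1731 0.09  ]
knob [ 0.5814 -0.0581  0.15  ]
handle [0.5024 0.075  0.092 ]
notch [ 0.5663 -0.0827  0.128 ]
```

```bash
cat >> h.py <<'E'
def rel(o,p,Rt_=None):
    R=Rt(o); s=R.T@(np.array(p)-o["tool_pos"]); 
    w=np.zeros(3) if Rt_ is None else Rn.from_matrix(R.T@Rt_).as_rotvec()
    return s.round(4).tolist(),w.round(4).tolist()
def Rdown(yaw_deg,tilt=0):
    # tool x down, z = box y, tilt: tips forward(+x)
    a=np.radians(yaw_deg);z=np.array([-np.sin(a),np.cos(a),0]);x=np.array([0,0,-1.]);y=np.cross(z,x)
    R=np.c_[x,y,z]
    return Rn.from_rotvec(-np.radians(tilt)*z).as_matrix()@R
E
python3 - <<'E'
from h import *
from cell import telemetry
o=telemetry.get_obs()
for p in [(.25,.5,.3),(.38,.277,.3),(.575,-.07,.27)]: print(rel(o,p,Rdown(-2)))
E
```

```text
([-0.0917, -0.1005, -0.0998], [-0.2479, -0.0014, -0.0001])
([-0.0914, -0.2876, -0.2777], [-0.2479, -0.0014, -0.0001])
([-0.061, -0.5717, -0.5564], [-0.2479, -0.0014, -0.0001])
```

>>> drive_tool:
  offset:
    - [-0.04,-0.02,-0.02]
    - [-0.07,-0.05,-0.05]
    - [-0.09,-0.085,-0.085]
    - [-0.09,-0.125,-0.122]
    - [-0.09,-0.165,-0.16]
    - [-0.09,-0.205,-0.2]
    - [-0.09,-0.246,-0.24]
    - [-0.09,-0.287,-0.278]
    - [-0.09,-0.325,-0.316]
    - [-0.09,-0.365,-0.355]
  angular:
    - [0,0,0]
    - [-0.03,0,0]
    - [-0.06,0,0]
    - [-0.1,0,0]
    - [-0.14,0,0]
    - [-0.18,0,0]
    - [-0.22,0,0]
    - [-0.248,0,0]
    - [-0.248,0,0]
    - [-0.248,0,0]

```text
time_s: 1.4
tool_pos: [0.4332, 0.1795, 0.2986]
tool_rot: [169.4, 89.9, -102.6]
force: [1.1, 0.9, -0.4]
grip_width: 0.0871
```

Run:
```python
from h import *
from cell import telemetry
o=telemetry.get_obs();print(o["time_s"],o["tool_pos"])
print(rel(o,(.575,-.07,.27),Rdown(-2)))
```

```text
1.4 [0.43322828 0.1795266  0.29857172]
([0.0288, -0.1503, -0.2445], [0.0005, -0.0011, -0.0002])
```

>>> drive_tool:
  offset:
    - [0.0,-0.03,-0.05]
    - [0.0,-0.06,-0.1]
    - [0.0,-0.09,-0.15]
    - [0.01,-0.12,-0.195]
    - [0.02,-0.14,-0.228]
    - [0.029,-0.15,-0.245]
    - [0.029,-0.15,-0.245]
  angular:
    - [0,0,0]
    - [0,0,0]
    - [0,0,0]
    - [0,0,0]
    - [0,0,0]
    - [0,0,0]
    - [0,0,0]

```text
time_s: 2.28
tool_pos: [0.5742, -0.0723, 0.2687]
tool_rot: [132.9, 89.8, -139.3]
force: [0.2, -0.5, 1.2]
grip_width: 0.0868
```

```bash
cat > snap.py <<'E'
import sys
from h import *
from cell import telemetry, vision
def snap(name,cam="wrist"):
    o=telemetry.get_obs();r=vision.read_camera(cam)
    T=wrist_T(o,r) if cam=="wrist" else r["world_from_camera"]
    np.savez(name+".npz",img=r["pixels"],K=r["intrinsics"],T=T)
    cv2.imwrite(f"pics/{name}.png",np.ascontiguousarray(r["pixels"][:,:,::-1]))
    print(o["time_s"],o["tool_pos"].round(4) if hasattr(o["tool_pos"],'round') else o["tool_pos"],o["tool_rot"],o["force"],o["grip_width"])
snap(*sys.argv[1:])
E
python3 snap.py w1
```

```text
2.275 [ 0.5742 -0.0723  0.2687] [ 132.88866821   89.8058227  -139.2836742 ] [ 0.18083718 -0.45971811  1.16100087] 0.08680128405543698
```

View pics/w1.png

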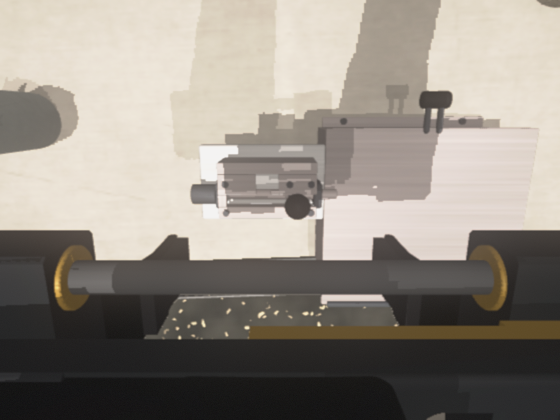

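Wrist view: knob at (298,206), lid handle at (435,100), gate plate from (218,160) to (318,215), with image up pointing to world -x and image right to +y. I'll zoom in on the slot.

Run:
```python
from h import *
r=np.load("w1.npz");K,T=r["K"],r["T"]
crop(r["img"],185,135,335,235,5,"pics/w1z.png")
print(at_z(K,T,298,206,.15),at_z(K,T,435,100,.092),T.round(3))
for p in [(.5227,-.0281,.09),(.5287,.1731,.09),(.5814,-.0581,.15),(.5024,.075,.092)]: print(proj(K,T,p))
```

```text
[ 0.58495065 -0.05821872  0.15      ] [0.50259042 0.07449193 0.092     ] [[ 0.038 -0.97  -0.242  0.51 ]
 [ 0.999  0.037  0.011 -0.07 ]
 [-0.002 -0.242  0.97   0.445]
 [ 0.     0.     0.     1.   ]]
[324.9464272  126.25150926]
[536.25263122 124.4030663 ]
[298.02875778 201.87650558]
[435.55981737  99.76617031]
```

View pics/w1z.png

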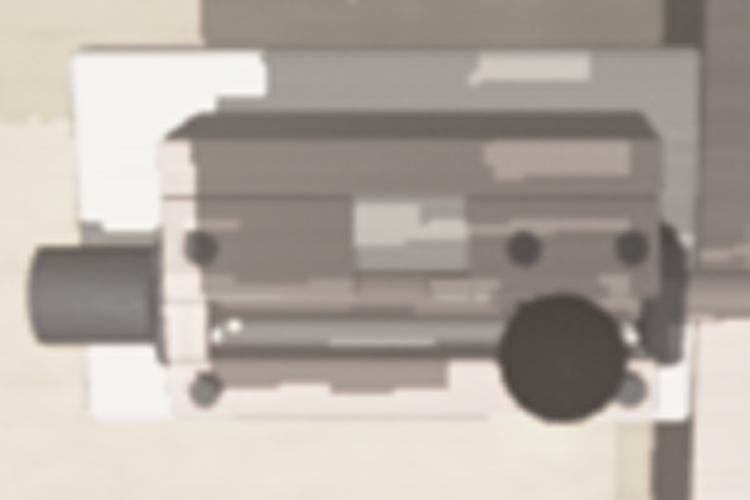

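Run:
```python
from h import *
r=np.load("w1.npz");im=r["img"][160:220,215:320,::-1].astype(float)
im=np.clip((im-90)*255/110,0,255).astype(np.uint8)
cv2.imwrite("pics/w1c.png",cv2.resize(im,None,fx=7,fy=7,interpolation=cv2.INTER_NEAREST))
```

```text
(no output)
```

View pics/w1c.png

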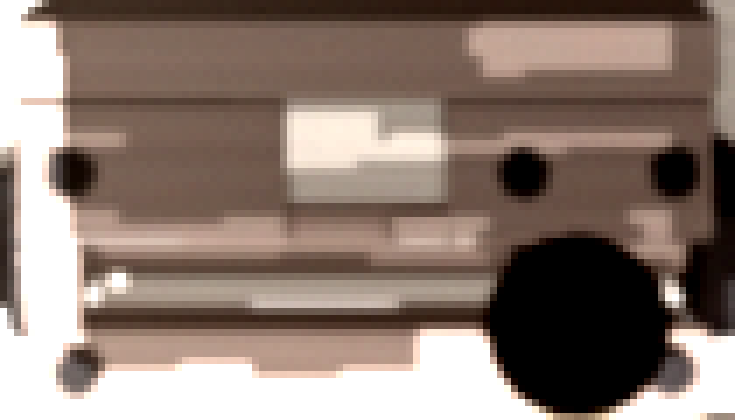

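Run:
```python
from h import *
r=np.load("w1.npz");K,T=r["K"],r["T"]
a=np.radians(-2);yb=np.array([-np.sin(a),np.cos(a),0]);xb=np.array([np.cos(a),np.sin(a),0])
k=at_z(K,T,298,206,.15)
for n,u,v,z in [("open/far",256,194,.128),("open/near",271,194,.128),("notch near",278.6,185,.128),("notch -x edge",265,174.5,.13),("slot end",227,202,.128),("plate left",216,180,.13),("plate right",317,180,.13),("plate front",260,167,.13),("plate back",260,219,.13),("slot line1",250,198,.13),("slot line2",250,206,.13)]:
    p=at_z(K,T,u,v,z);print(n,p.round(4),"yb",round((p-k)@yb*1e3,1),"xb",round((p-k)@xb*1e3,1))
```

```text
open/far [ 0.5781 -0.0945  0.128 ] yb -36.5 xb -5.6
open/near [ 0.5786 -0.0812  0.128 ] yb -23.1 xb -5.5
notch near [ 0.5707 -0.0741  0.128 ] yb -16.3 xb -13.7
notch -x edge [ 0.5605 -0.0856  0.13  ] yb -28.2 xb -23.5
slot end [ 0.5845 -0.121   0.128 ] yb -62.7 xb 1.7
plate left [ 0.5638 -0.1288  0.13  ] yb -71.3 xb -18.7
plate right [ 0.5671 -0.0401  0.13  ] yb 17.4 xb -18.4
plate front [ 0.5538 -0.0896  0.13  ] yb -32.4 xb -30.1
plate back [ 0.6009 -0.092   0.13  ] yb -33.2 xb 17.1
slot line1 [ 0.5811 -0.0999  0.13  ] yb -41.8 xb -2.4
slot line2 [ 0.5884 -0.1003  0.13  ] yb -42.0 xb 5.0
```

Run:
```python
from h import *
from cell import telemetry
o=telemetry.get_obs()
print(rel(o,(.584,-.0582,.152),Rdown(-2)))
```

```text
([0.1172, -0.0094, 0.0129], [-0.0006, -0.0011, -0.0017])
```

>>> drive_tool:
  offset:
    - [0.03,-0.009,0.013]
    - [0.06,-0.009,0.013]
    - [0.09,-0.009,0.013]
    - [0.108,-0.009,0.013]
    - [0.117,-0.009,0.013]
    - [0.117,-0.009,0.013]
  angular:
    - [0,0,0]
    - [0,0,0]
    - [0,0,0]
    - [0,0,0]
    - [0,0,0]
    - [0,0,0]

```text
time_s: 3.08
tool_pos: [0.5836, -0.0577, 0.1525]
tool_rot: [120.5, 89.9, -151.5]
force: [-0.3, 0.6, 0.1]
grip_width: 0.0871
```

```bash
python3 snap.py w2;python3 snap.py s2 scene
```

```text
3.075 [ 0.5836 -0.0577  0.1525] [ 120.4938119    89.89418627 -151.51770513] [-0.2832641   0.60153909  0.09351114] 0.08705439031214768
3.125 [ 0.584  -0.058   0.1531] [ 150.39682296   89.93955397 -121.63184181] [-0.6142875  -0.50501477 -0.45585471] 0.08710851279754615
```

View pics/w2.png

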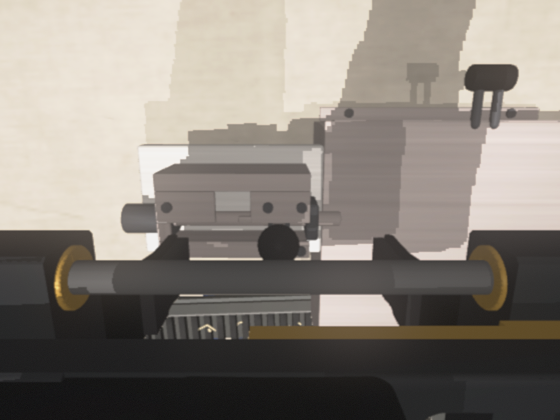

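View pics/s2.png

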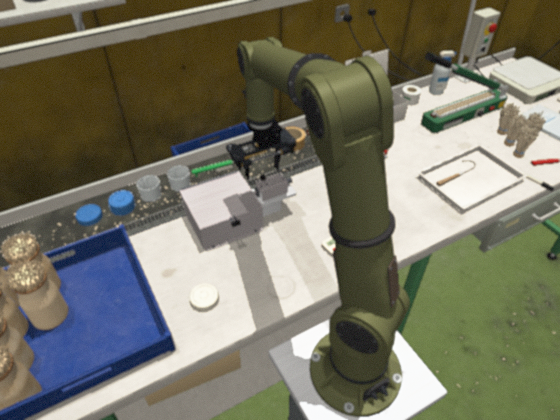

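Knob at (278,244), which is where the TCP projects (280,243), so it sits between the fingers. Closing gently.

>>> drive_tool:
  offset:
    - [0,0,0]
    - [0,0,0]
    - [0,0,0]
    - [0,0,0]
    - [0,0,0]
    - [0,0,0]
  angular:
    - [0,0,0]
    - [0,0,0]
    - [0,0,0]
    - [0,0,0]
    - [0,0,0]
    - [0,0,0]
  fingers: 1
  squeeze: 20

```text
time_s: 3.92
tool_pos: [0.5842, -0.0581, 0.1533]
tool_rot: [175.0, 89.9, -97.1]
force: [-0.1, 0.2, 0.1]
grip_width: 0.0347
```

>>> drive_tool:
  offset:
    - [0,0,0]
    - [0,0,0]
    - [0,0,0]
    - [0,0,0]
  angular:
    - [0,0,0]
    - [0,0,0]
    - [0,0,0]
    - [0,0,0]

```text
time_s: 4.42
tool_pos: [0.5842, -0.0581, 0.1533]
tool_rot: [175.4, 89.9, -96.6]
force: [0.8, -0.7, -0.3]
grip_width: 0.002
```

```bash
python3 snap.py w3
```

```text
4.425 [ 0.5842 -0.0581  0.1533] [175.41347617  89.94723057 -96.62341152] [ 0.80933614 -0.72135986 -0.302585  ] 0.0019534871809760617
```

View pics/w3.png

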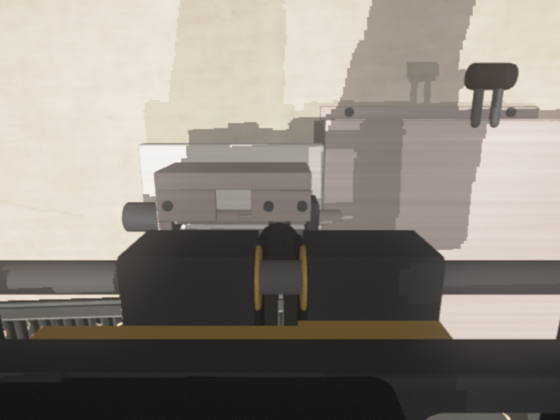

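Run:
```python
from h import *
r=np.load("w3.npz");im=r["img"][190:345,180:380,::-1].astype(float)
im=np.clip(im*2.2,0,255).astype(np.uint8)
cv2.imwrite("pics/w3c.png",cv2.resize(im,None,fx=4,fy=3.8,interpolation=cv2.INTER_CUBIC))
r=np.load("w2.npz");im=r["img"][190:345,100:460,::-1].astype(float)
im=np.clip(im*2.2,0,255).astype(np.uint8)
cv2.imwrite("pics/w2c.png",cv2.resize(im,None,fx=2.2,fy=2.2,interpolation=cv2.INTER_CUBIC))
```

```text
(no output)
```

View pics/w3c.png

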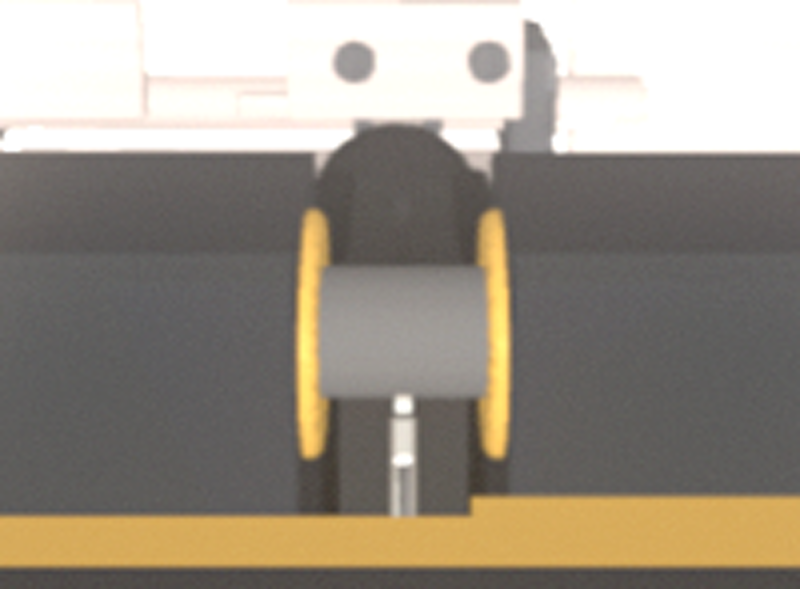

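View pics/w2c.png

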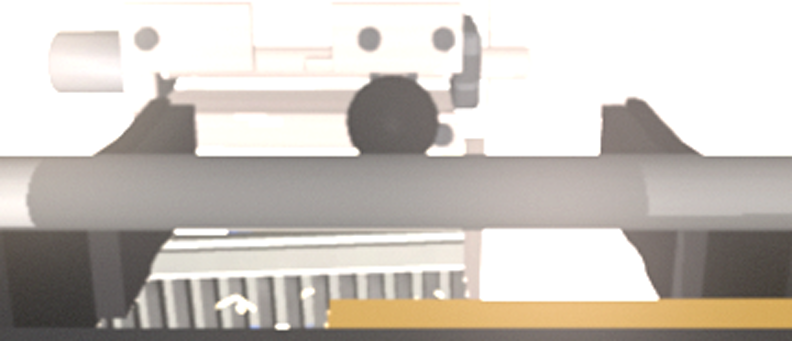

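```bash
python3 snap.py s3 scene
python3 - <<'E'
from h import *
r=np.load("s3.npz");K,T=r["K"],r["T"]
print(proj(K,T,(.584,-.058,.15)),proj(K,T,(.584,-.058,.145)))
im=np.clip(r["img"][130:220,210:330].astype(float)*1.8,0,255).astype(np.uint8)
crop(im,0,0,120,90,6,"pics/s3z.png")
E
```

```text
4.475 [ 0.5842 -0.0581  0.1533] [176.52467315  89.94714111 -95.51191086] [ 0.5216505  -0.0212738  -0.01154061] 0.0007419400195729795
[261.85673315 177.0942292 ] [261.89155419 178.33613171]
```

View pics/s3z.png

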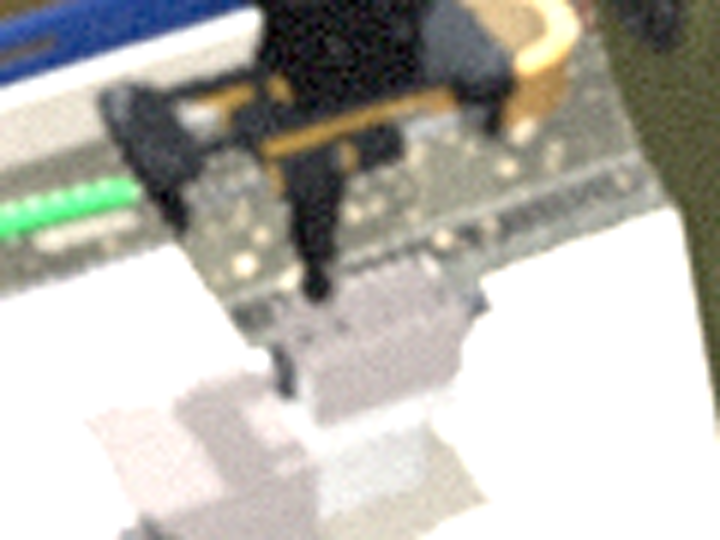

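The scene zoom shows the closed fingertips resting just above the ball, so the tips sit further back than I assumed. The wrist view agrees, putting the open tips about 13 mm behind the TCP. I'll reopen and go about 13 mm lower.

>>> drive_tool:
  offset:
    - [0,0,0]
    - [0,0,0]
    - [0,0,0]
    - [0,0,0]
    - [0,0,0]
    - [0.006,0,0]
    - [0.013,0,0]
    - [0.013,0,0]
  angular:
    - [0,0,0]
    - [0,0,0]
    - [0,0,0]
    - [0,0,0]
    - [0,0,0]
    - [0,0,0]
    - [0,0,0]
    - [0,0,0]
  fingers: -0.2

```text
time_s: 5.52
tool_pos: [0.5835, -0.058, 0.1393]
tool_rot: [121.5, 89.9, -150.5]
force: [0.3, -0.3, 1.0]
grip_width: 0.0521
```

>>> drive_tool:
  offset:
    - [0,0,0]
    - [0,0,0]
    - [0,0,0]
    - [0,0,0]
  angular:
    - [0,0,0]
    - [0,0,0]
    - [0,0,0]
    - [0,0,0]
  fingers: 1
  squeeze: 20

```text
time_s: 6.02
tool_pos: [0.5836, -0.0584, 0.1394]
tool_rot: [138.7, 89.9, -133.3]
force: [-0.2, -3.7, -0.1]
grip_width: 0.02
```

```bash
python3 snap.py w4;python3 - <<'E'
from h import *
r=np.load("w4.npz");im=r["img"][190:345,180:380,::-1].astype(float)
im=np.clip(im*2.2,0,255).astype(np.uint8)
cv2.imwrite("pics/w4c.png",cv2.resize(im,None,fx=4,fy=3.8,interpolation=cv2.INTER_CUBIC))
E
```

```text
6.025 [ 0.5836 -0.0584  0.1394] [ 138.7362441    89.86390083 -133.29834246] [-0.19590343 -3.74367072 -0.09210498] 0.020009747709207916
```

View pics/w4c.png

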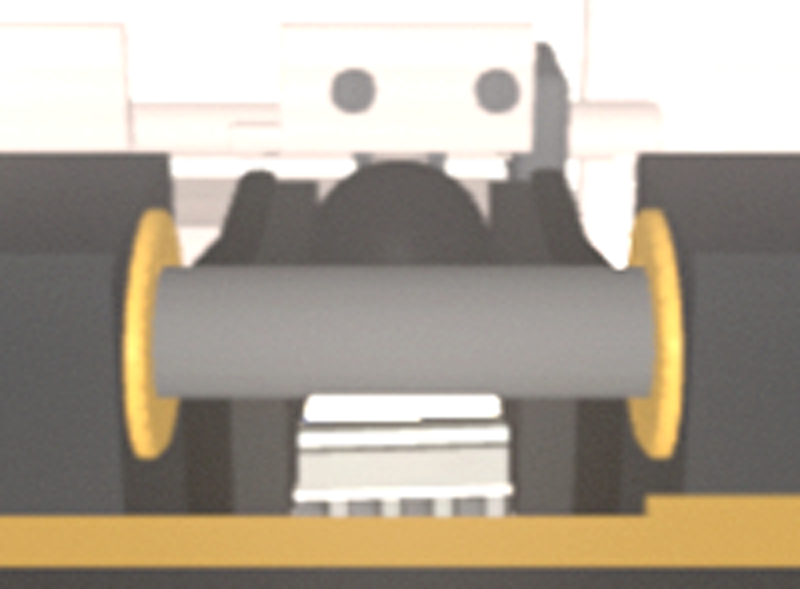

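It grips, but only by the tips (20 mm across a 22 mm ball). I'll reopen and go 7 mm deeper.

>>> drive_tool:
  offset:
    - [0,0,0]
    - [0,0,0]
    - [0.004,0,0]
    - [0.0075,0,0]
    - [0.0075,0,0]
  angular:
    - [0,0,0]
    - [0,0,0]
    - [0,0,0]
    - [0,0,0]
    - [0,0,0]
  fingers: 0.1

```text
time_s: 6.7
tool_pos: [0.5831, -0.0588, 0.1313]
tool_rot: [131.8, 89.8, -140.3]
force: [0.1, 0.2, -0.2]
grip_width: 0.0389
```

>>> drive_tool:
  offset:
    - [0,0,0]
    - [0,0,0]
    - [0,0,0]
    - [0,0,0]
  angular:
    - [0,0,0]
    - [0,0,0]
    - [0,0,0]
    - [0,0,0]
  fingers: 1
  squeeze: 20

```text
time_s: 7.2
tool_pos: [0.5832, -0.059, 0.1314]
tool_rot: [136.3, 89.8, -135.8]
force: [-0.6, -0.6, -0.2]
grip_width: 0.0202
```

>>> drive_tool:
  offset:
    - [0,0,-0.005]
    - [0,0,-0.01]
    - [0,0,-0.016]
    - [0,0,-0.022]
    - [0,0,-0.027]
    - [0,0,-0.03]
    - [0,0,-0.03]
  angular:
    - [0,0,0]
    - [0,0,0]
    - [0,0,0]
    - [0,0,0]
    - [0,0,0]
    - [0,0,0]
    - [0,0,0]

```text
time_s: 8.07
tool_pos: [0.5823, -0.0859, 0.1314]
tool_rot: [53.6, 89.8, 141.6]
force: [-0.4, 9.0, 0.1]
grip_width: 0.0209
```

```bash
python3 snap.py w5;python3 - <<'E'
from h import *
r=np.load("w5.npz");im=r["img"][150:300,150:350,::-1].astype(float)
im=np.clip(im*1.2,0,255).astype(np.uint8)
cv2.imwrite("pics/w5c.png",cv2.resize(im,None,fx=4,fy=4,interpolation=cv2.INTER_CUBIC))
E
```

```text
8.075 [ 0.5823 -0.0859  0.1314] [ 53.60684095  89.8068935  141.63518176] [-0.36866531  8.96054886  0.08747483] 0.02088721521149886
```

View pics/w5c.png

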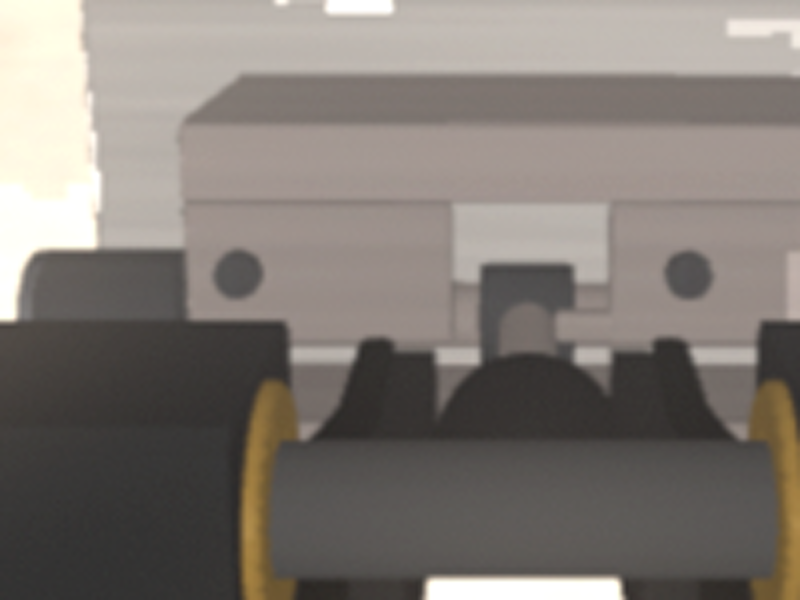

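The force is 9.0 N and the handle is in the 5 mm opening, touching the lip side. About 3 mm more, then lean.

>>> drive_tool:
  offset:
    - [0,0,-0.003]
    - [0,0,-0.006]
    - [0,0,-0.006]
    - [0.0,0.005,-0.006]
    - [0.001,0.01,-0.006]
  angular:
    - [0,0,0]
    - [0,0,0]
    - [0,0,0]
    - [0,0,0]
    - [0,0,0]

```text
time_s: 8.75
tool_pos: [0.5733, -0.0877, 0.1307]
tool_rot: [7.0, 89.6, 95.2]
force: [3.0, 8.7, 0.6]
grip_width: 0.0204
```

```bash
python3 snap.py w6;python3 - <<'E'
from h import *
r=np.load("w6.npz");im=r["img"][150:300,150:350,::-1].astype(float)
im=np.clip(im*1.2,0,255).astype(np.uint8)
cv2.imwrite("pics/w6c.png",cv2.resize(im,None,fx=4,fy=4,interpolation=cv2.INTER_CUBIC))
E
```

```text
8.75 [ 0.5733 -0.0877  0.1307] [ 6.97608624 89.62015775 95.16393297] [2.95981206 8.72615825 0.62159425] 0.020417458151764684
```

View pics/w6c.png

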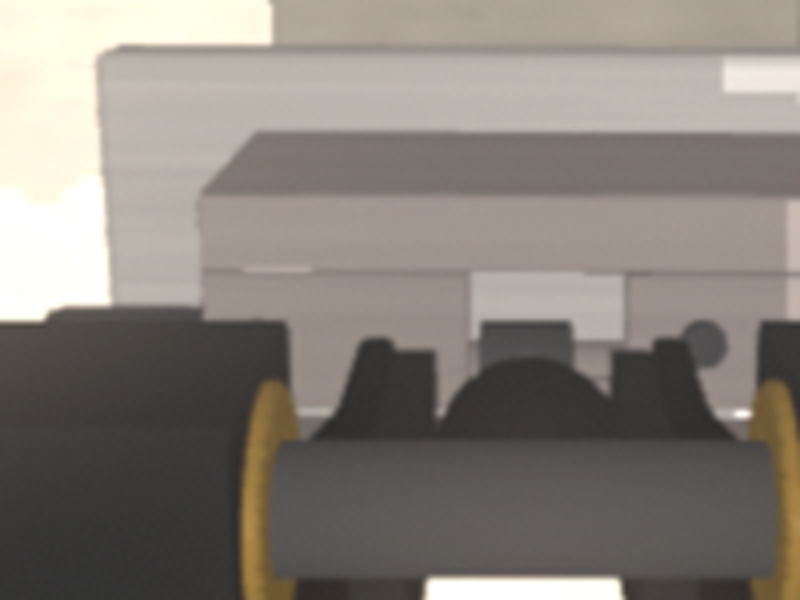

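The knob has moved 9 mm to -x with 3 N on it, so it's through the opening. I'll carry on along the arc.

>>> drive_tool:
  offset:
    - [0.001,0.005,-0.004]
    - [0.002,0.01,-0.004]
    - [0.004,0.015,-0.004]
    - [0.005,0.018,-0.004]
    - [0.005,0.018,-0.004]
  angular:
    - [0,0,0]
    - [0,0,0]
    - [0,0,0]
    - [0,0,0]
    - [0,0,0]

```text
time_s: 9.43
tool_pos: [0.5562, -0.0875, 0.1257]
tool_rot: [-7.8, 89.3, 80.5]
force: [4.1, 7.7, -2.0]
grip_width: 0.0202
```

```bash
python3 snap.py w7;python3 - <<'E'
from h import *
r=np.load("w7.npz");im=r["img"][150:300,150:350,::-1].astype(float)
im=np.clip(im*1.2,0,255).astype(np.uint8)
cv2.imwrite("pics/w7c.png",cv2.resize(im,None,fx=4,fy=4,interpolation=cv2.INTER_CUBIC))
E
```

```text
9.425 [ 0.5562 -0.0875  0.1257] [-7.79157001 89.34362902 80.52485536] [ 4.06823003  7.72116455 -1.95511264] 0.020192802002156375
```

View pics/w7c.png

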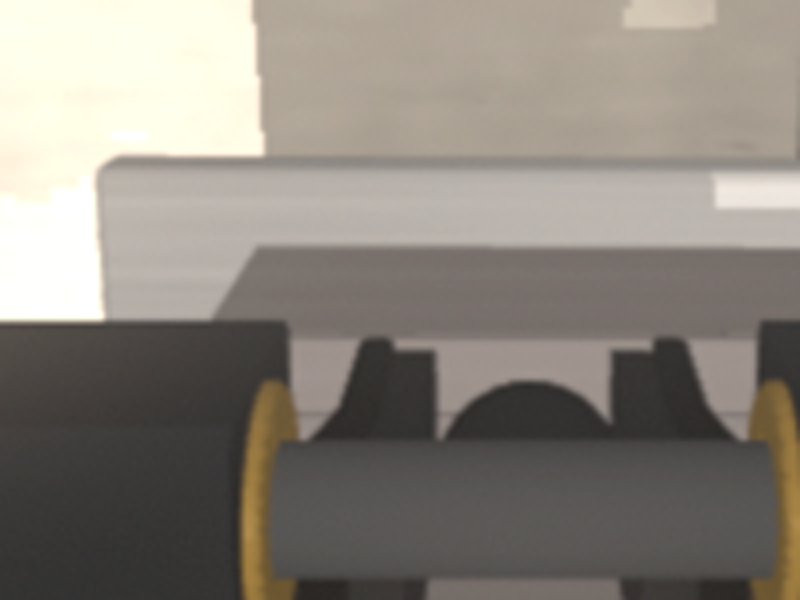

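>>> drive_tool:
  offset:
    - [0.0,0.003,-0.002]
    - [0.0,0.003,0.001]
    - [0.0,0.003,0.003]
    - [0.0,0.003,0.005]
    - [0.0,0.003,0.006]
  angular:
    - [0,0,0]
    - [0,0,0]
    - [0,0,0]
    - [0,0,0]
    - [0,0,0]

```text
time_s: 10.1
tool_pos: [0.5556, -0.0786, 0.1255]
tool_rot: [-22.1, 89.1, 66.3]
force: [7.3, 7.0, -6.6]
grip_width: 0.0206
```

>>> drive_tool:
  offset:
    - [0.0,-0.001,0.0]
    - [0.001,-0.001,0.002]
    - [0.001,-0.001,0.003]
    - [0.001,-0.001,0.003]
  angular:
    - [0,0,0]
    - [0,0,0]
    - [0,0,0]
    - [0,0,0]

```text
time_s: 10.6
tool_pos: [0.557, -0.0775, 0.1258]
tool_rot: [-29.3, 89.2, 59.1]
force: [-1.3, 0.4, 5.4]
grip_width: 0.02
```

```bash
python3 snap.py t8 top;python3 - <<'E'
from h import *
r=np.load("t8.npz")
crop(r["img"],250,160,330,220,9,"pics/t8z.png")
E
```

```text
10.6 [ 0.557  -0.0775  0.1258] [-29.26859971  89.17734776  59.09810453] [-1.2901524   0.36015755  5.44034879] 0.020009689243959232
```

View pics/t8z.png

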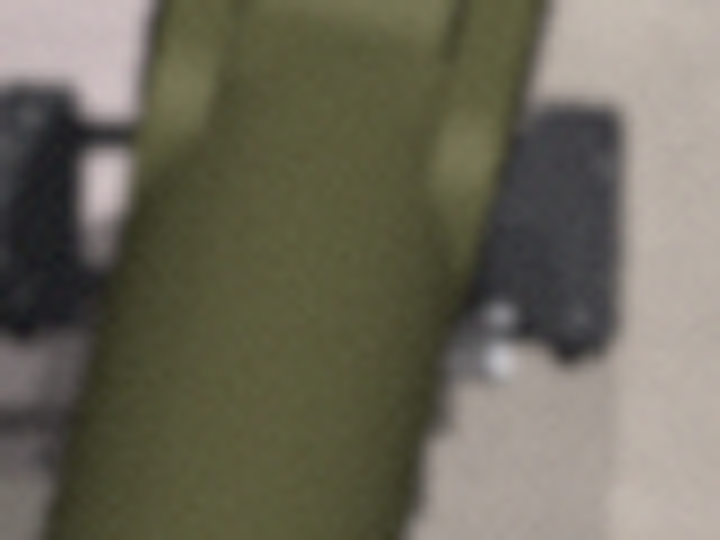

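The y force fell from 7.0 to 0.4 N over the last millimetre, so the notch wall now carries the spring. Releasing.

>>> drive_tool:
  offset:
    - [0,0,0]
    - [0,0,0]
    - [0,0,0]
    - [0,0,0]
    - [-0.03,0,0]
    - [-0.06,0,0]
    - [-0.1,0,0]
    - [-0.13,0,0]
  angular:
    - [0,0,0]
    - [0,0,0]
    - [0,0,0]
    - [0,0,0]
    - [0,0,0]
    - [0,0,0]
    - [0,0,0]
    - [0,0,0]
  fingers: -0.2

```text
time_s: 11.65
tool_pos: [0.5563, -0.0794, 0.2574]
tool_rot: [-33.5, 89.1, 54.8]
force: [-0.1, -0.2, -0.1]
grip_width: 0.0523
```

```bash
python3 snap.py w9
```

```text
11.65 [ 0.5563 -0.0794  0.2574] [-33.51497213  89.14279641  54.8397556 ] [-0.0797003  -0.24088978 -0.07063546] 0.052310692466748854
```

View pics/w9.png

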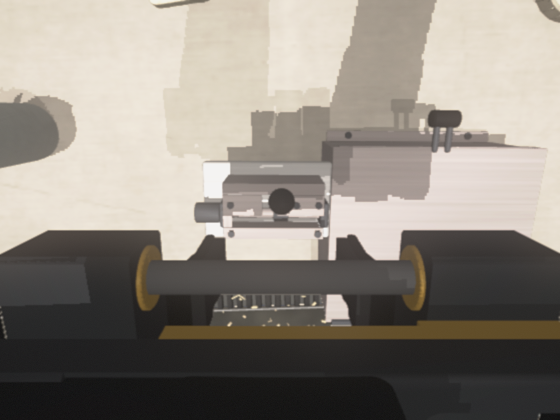

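Knob at (281,202), leaning to -x and staying drawn back in the notch. Next, the lid handle at (445,118).

Run:
```python
from h import *
from cell import telemetry
r=np.load("w9.npz");K,T=r["K"],r["T"]
a=np.radians(-2);yb=np.array([-np.sin(a),np.cos(a),0]);xb=np.array([np.cos(a),np.sin(a),0])
p=at_z(K,T,281,202,.144);d=p-np.array([.584,-.0582,.15]);print("knob",p,d@xb,d@yb)
print("handle",at_z(K,T,445,118,.092))
o=telemetry.get_obs()
for p in [(.5026,.0745,.20),(.5026,.0745,.072)]: print(rel(o,p,Rdown(-2)))
```

```text
knob [ 0.56310533 -0.07771244  0.144     ] -0.02020096277262955 -0.020229771389067373
handle [0.50166203 0.07548632 0.092     ]
([0.0624, 0.0609, 0.1518], [0.0062, 0.013, 0.014])
([0.1904, 0.0627, 0.1501], [0.0062, 0.013, 0.014])
```

>>> drive_tool:
  offset:
    - [0,0.015,0.04]
    - [0.01,0.035,0.085]
    - [0.03,0.05,0.125]
    - [0.05,0.061,0.148]
    - [0.062,0.061,0.152]
    - [0.062,0.061,0.152]
  angular:
    - [0,0,0]
    - [0,0,0]
    - [0.006,0.013,0.014]
    - [0.006,0.013,0.014]
    - [0.006,0.013,0.014]
    - [0.006,0.013,0.014]
  fingers: -0.5

```text
time_s: 12.45
tool_pos: [0.5024, 0.0735, 0.1997]
tool_rot: [143.8, 89.9, -128.3]
force: [-0.0, -0.9, -0.5]
grip_width: 0.0652
```

```bash
python3 snap.py w10;python3 - <<'E'
from h import *
from cell import telemetry
o=telemetry.get_obs()
for p in [(.5022,.075,.072)]: print(rel(o,p,Rdown(-2)))
E
```

```text
12.45 [0.5024 0.0735 0.1997] [ 143.78254281   89.90301839 -128.25508046] [-0.01376981 -0.86404924 -0.53260123] 0.0652351031397627
([0.1285, 0.0009, 0.0021], [-0.0019, -0.001, 0.0002])
```

View pics/w10.png

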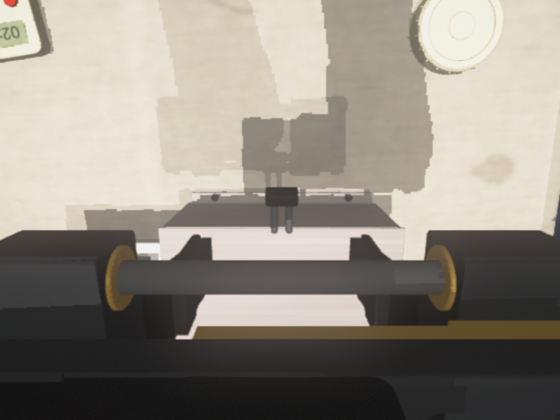

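Run:
```python
from h import *
r=np.load("w10.npz");K,T=r["K"],r["T"]
print(at_z(K,T,282,196,.092),at_z(K,T,282,196,.096))
```

```text
[0.50179339 0.07468953 0.092     ] [0.50088695 0.07470753 0.096     ]
```

>>> drive_tool:
  offset:
    - [0.03,0.0,0.001]
    - [0.07,0.001,0.001]
    - [0.1,0.001,0.001]
    - [0.12,0.001,0.001]
    - [0.128,0.001,0.001]
    - [0.128,0.001,0.001]
  angular:
    - [0,0,0]
    - [0,0,0]
    - [0,0,0]
    - [0,0,0]
    - [0,0,0]
    - [0,0,0]

```text
time_s: 13.25
tool_pos: [0.5028, 0.0731, 0.073]
tool_rot: [-145.1, 89.9, -57.3]
force: [0.0, -0.8, -0.5]
grip_width: 0.0652
```

>>> drive_tool:
  offset:
    - [0,0,0]
    - [0,0,0]
    - [0,0,0]
    - [0,0,0]
    - [0,0,0]
    - [0,0,0]
  angular:
    - [0,0,0]
    - [0,0,0]
    - [0,0,0]
    - [0,0,0]
    - [0,0,0]
    - [0,0,0]
  fingers: 1
  squeeze: 30

```text
time_s: 14.0
tool_pos: [0.5028, 0.074, 0.0731]
tool_rot: [-96.8, 89.9, -9.0]
force: [-0.4, 2.7, 0.3]
grip_width: 0.0255
```

```bash
python3 snap.py w11
```

```text
14.0 [0.5028 0.074  0.0731] [-96.84385398  89.93817212  -9.00582764] [-0.36193155  2.6902695   0.29035819] 0.02552674780141614
```

View pics/w11.png

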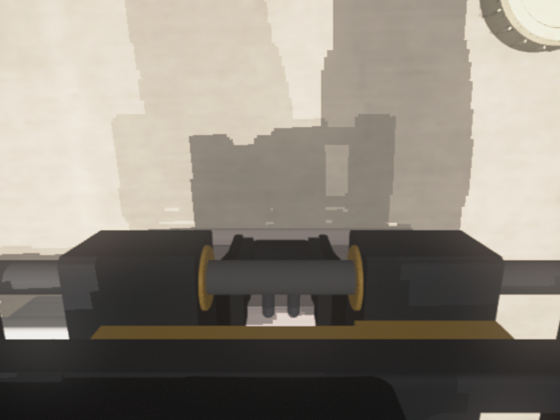

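Gripped at 25.5 mm on the handle ends. I'll lift along the arc with a partial tool tilt, starting with about 11° as a test.

Run:
```python
import numpy as np
def pose(th):
    t=np.radians(th);f=-.44*th/45
    return np.array([-.21*np.sin(t)+.019*(np.cos(f)-1), -.21*(1-np.cos(t))+.019*np.sin(f)]),f
for th in [2,4,6.5,9,11,14,18,22,26,30,34,38,42,45]:
    p,f=pose(th);print(th,p.round(4),round(f,3))
```

```text
2 [-0.0073 -0.0005] -0.02
4 [-0.0147 -0.0013] -0.039
6.5 [-0.0238 -0.0026] -0.064
9 [-0.0329 -0.0043] -0.088
11 [-0.0402 -0.0059] -0.108
14 [-0.051  -0.0088] -0.137
18 [-0.0652 -0.0136] -0.176
22 [-0.0791 -0.0193] -0.215
26 [-0.0927 -0.026 ] -0.254
30 [-0.1058 -0.0336] -0.293
34 [-0.1185 -0.0421] -0.332
38 [-0.1306 -0.0514] -0.372
42 [-0.1421 -0.0615] -0.411
45 [-0.1503 -0.0696] -0.44
```

>>> drive_tool:
  offset:
    - [-0.007,-0.0005,0]
    - [-0.015,-0.0013,0]
    - [-0.024,-0.0026,0]
    - [-0.033,-0.0043,0]
    - [-0.04,-0.006,0]
  angular:
    - [0,0,-0.02]
    - [0,0,-0.039]
    - [0,0,-0.064]
    - [0,0,-0.088]
    - [0,0,-0.108]

```text
time_s: 14.68
tool_pos: [0.5089, 0.0738, 0.1139]
tool_rot: [-89.9, 83.6, -2.0]
force: [3.2, 2.9, -4.1]
grip_width: 0.0256
```

```bash
python3 snap.py w12; python3 snap.py s12 scene
python3 - <<'E'
from h import *
from cell import telemetry
o=telemetry.get_obs()
R0=Rdown(-2);R=Rt(o);print("rel to down",Rn.from_matrix(R0.T@R).as_rotvec())
bar=o["tool_pos"]+R@[-.019,0,0];print("bar",bar)
s=np.load("s12.npz");crop(s["img"],180,120,330,240,5,"pics/s12z.png")
E
```

```text
14.675 [0.5089 0.0738 0.1139] [-89.85274213  83.64405964  -2.01077548] [ 3.2198309   2.9433264  -4.06901677] 0.02559611736844684
14.725 [0.509  0.0739 0.1146] [-89.65697664  83.59499336  -1.81227723] [ 1.23725624  2.08943777 -0.58456453] 0.025704609023300344
rel to down [ 0.00261005 -0.00057262 -0.11082455]
bar [0.50688737 0.07390876 0.13329032]
```

View pics/s12z.png

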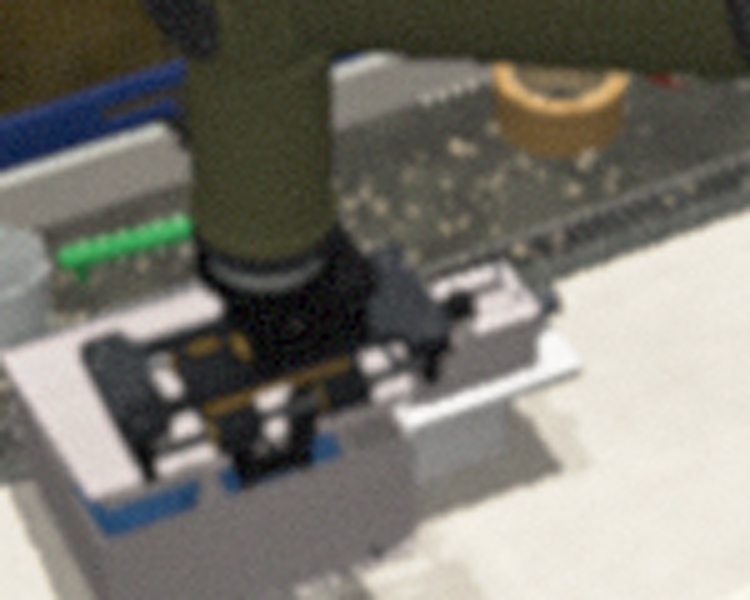

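The lid is rising, with blue caps visible in the gap and about 4 N at the handle. I'll work out the rest of the arc.

```bash
cat > arc.py <<'E'
from h import *
from cell import telemetry
import sys
o=telemetry.get_obs();R=Rt(o)
bar0=np.array([.5028,.074,.092]);xb=np.array([np.cos(np.radians(-2)),np.sin(np.radians(-2)),0])
h=bar0+.21*xb;h[2]=.09
bar=o["tool_pos"]+R@[-.019,0,0];v=bar-h;print("theta now",np.degrees(np.arctan2(v[2],-v@xb)),"r",np.hypot(v[2],v@xb))
for th in map(float,sys.argv[1:]):
    t=np.radians(th);b=h+.21*(-np.cos(t)*xb+np.sin(t)*np.array([0,0,1]))
    R2=Rdown(-2,-np.degrees(-.44*th/45))
    print(th,rel(o,b+R2@[.019,0,0],R2))
E
python3 arc.py 15 19 23 27 31 35 39 42 44 45
```

```text
theta now 11.872786495286379 r 0.21041335079086487
15.0 ([-0.0107, -0.005, -0.0], [-0.0026, 0.0004, -0.0358])
19.0 ([-0.0242, -0.0115, -0.0], [-0.0027, 0.0003, -0.075])
23.0 ([-0.0373, -0.019, 0.0], [-0.0027, 0.0003, -0.1141])
27.0 ([-0.0499, -0.0273, 0.0], [-0.0027, 0.0002, -0.1532])
31.0 ([-0.062, -0.0366, 0.0001], [-0.0027, 0.0002, -0.1923])
35.0 ([-0.0734, -0.0466, 0.0001], [-0.0027, 0.0001, -0.2314])
39.0 ([-0.0843, -0.0574, 0.0001], [-0.0027, 0.0001, -0.2705])
42.0 ([-0.092, -0.0659, 0.0002], [-0.0027, 0.0, -0.2998])
44.0 ([-0.0969, -0.0718, 0.0002], [-0.0027, 0.0, -0.3194])
45.0 ([-0.0992, -0.0748, 0.0002], [-0.0027, -0.0, -0.3292])
```

>>> drive_tool:
  offset:
    - [-0.011,-0.005,0]
    - [-0.024,-0.0115,0]
    - [-0.037,-0.019,0]
    - [-0.05,-0.027,0]
    - [-0.062,-0.0365,0]
    - [-0.073,-0.0465,0]
    - [-0.084,-0.057,0]
    - [-0.092,-0.066,0]
    - [-0.097,-0.072,0]
    - [-0.0992,-0.0748,0]
  angular:
    - [0,0,-0.036]
    - [0,0,-0.075]
    - [0,0,-0.114]
    - [0,0,-0.153]
    - [0,0,-0.192]
    - [0,0,-0.231]
    - [0,0,-0.27]
    - [0,0,-0.3]
    - [0,0,-0.319]
    - [0,0,-0.329]

```text
time_s: 16.02
tool_pos: [0.572, 0.0715, 0.2221]
tool_rot: [-89.9, 64.8, -2.0]
force: [-7.0, 2.6, -0.1]
grip_width: 0.0256
```

```bash
python3 arc.py 45; python3 snap.py s13 scene; python3 snap.py t13 top
python3 - <<'E'
from h import *
s=np.load("s13.npz");crop(s["img"],170,90,340,230,4.5,"pics/s13z.png")
s=np.load("t13.npz");crop(s["img"],180,120,330,230,5,"pics/t13z.png")
E
```

```text
theta now 45.08500563980717 r 0.21079099646271734
45.0 ([0.0008, 0.0, 0.0001], [-0.0028, -0.0002, 0.0001])
16.025 [0.572  0.0715 0.2221] [-89.86461319  64.78274634  -2.0274056 ] [-7.00500242  2.56412186 -0.10592176] 0.02562154874422345
16.075 [0.5722 0.0715 0.2223] [-89.85659776  64.74806076  -2.0215084 ] [-5.98071418  2.58901042  0.89051705] 0.025694805158875345
```

View pics/s13z.png

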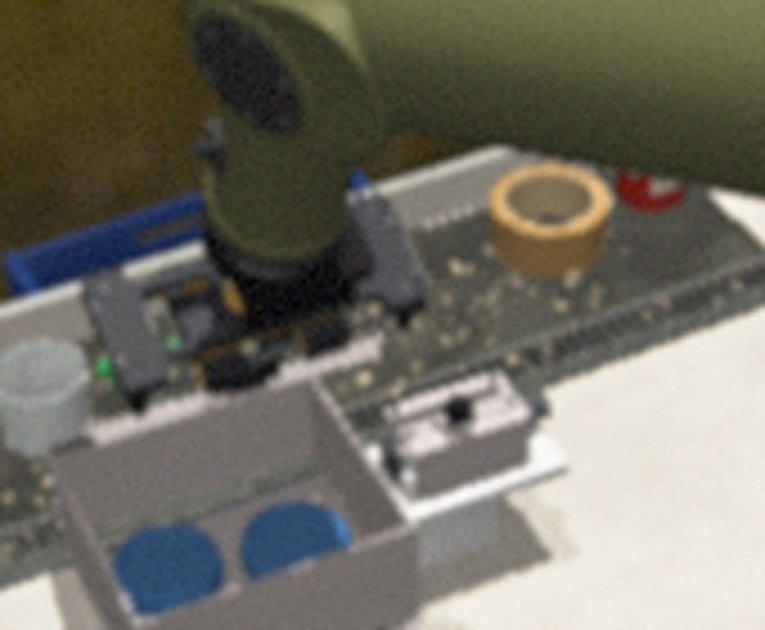

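View pics/t13z.png

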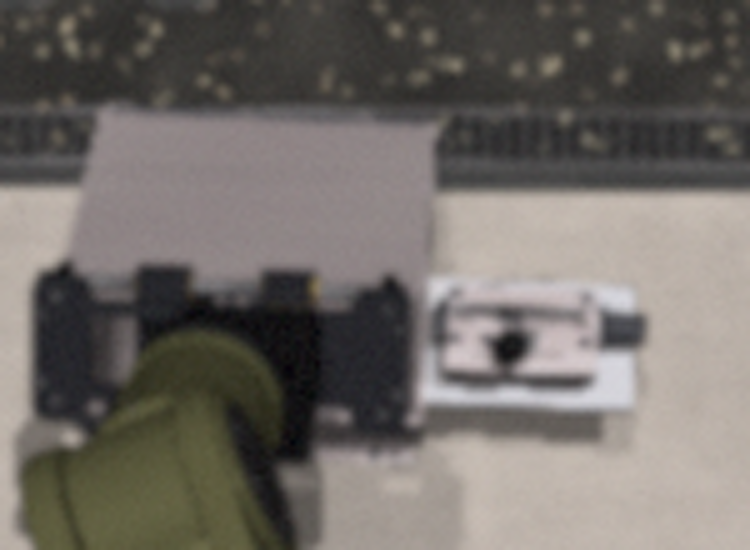

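Lid at about 45° and the knob still in the notch. Releasing and backing off along the tool axis.

>>> drive_tool:
  offset:
    - [0,0,0]
    - [0,0,0]
    - [0,0,0]
    - [0,0,0]
    - [-0.01,0,0]
    - [-0.03,0.0,0]
    - [-0.06,0.02,0]
    - [-0.08,0.06,0]
    - [-0.08,0.1,0]
    - [-0.08,0.1,0]
  angular:
    - [0,0,0]
    - [0,0,0]
    - [0,0,0]
    - [0,0,0]
    - [0,0,0]
    - [0,0,0]
    - [0,0,0]
    - [0,0,0]
    - [0,0,0]
    - [0,0,0]
  fingers: -0.3

```text
time_s: 17.38
tool_pos: [0.4783, 0.0801, 0.2044]
tool_rot: [-85.6, 70.1, 1.6]
force: [-0.1, -2.6, 0.3]
grip_width: 0.0567
```

```bash
python3 snap.py w14; python3 snap.py s14 scene; python3 snap.py t14 top
python3 - <<'E'
from h import *
s=np.load("s14.npz");crop(s["img"],150,70,350,230,4,"pics/s14z.png")
s=np.load("t14.npz");crop(s["img"],170,120,330,280,4,"pics/t14z.png")
E
```

```text
17.375 [0.4783 0.0801 0.2044] [-85.57844427  70.11092574   1.58430023] [-0.10841611 -2.64649994  0.27159717] 0.056662356844917154
17.425 [0.4723 0.0784 0.196 ] [-84.3961837   71.13126304   2.62637491] [-3.44099369 -4.06762106 -4.81496294] 0.05656330736596525
17.475 [0.474  0.0805 0.1981] [-84.28134007  70.90530921   3.00898011] [-1.1358785  -0.23427942 -0.38201891] 0.05651498595757839
```

View pics/s14z.png

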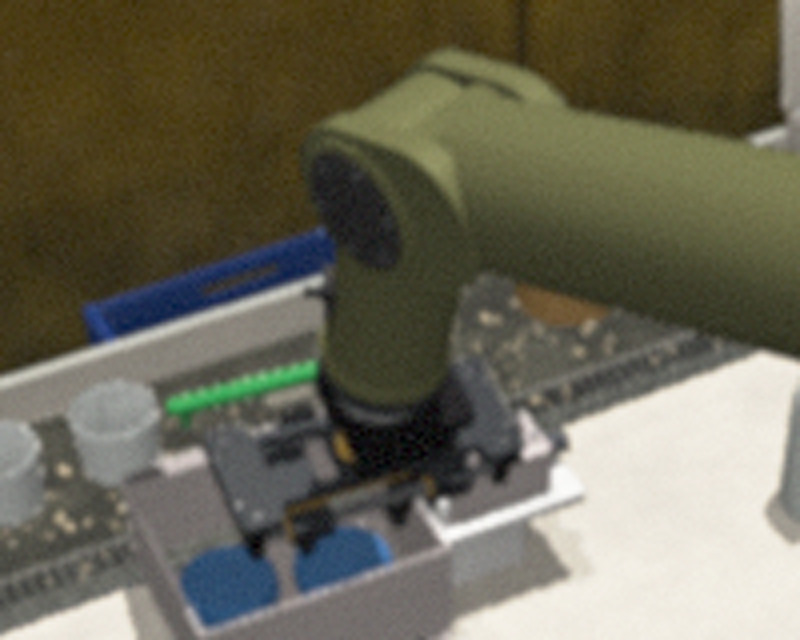

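View pics/t14z.png

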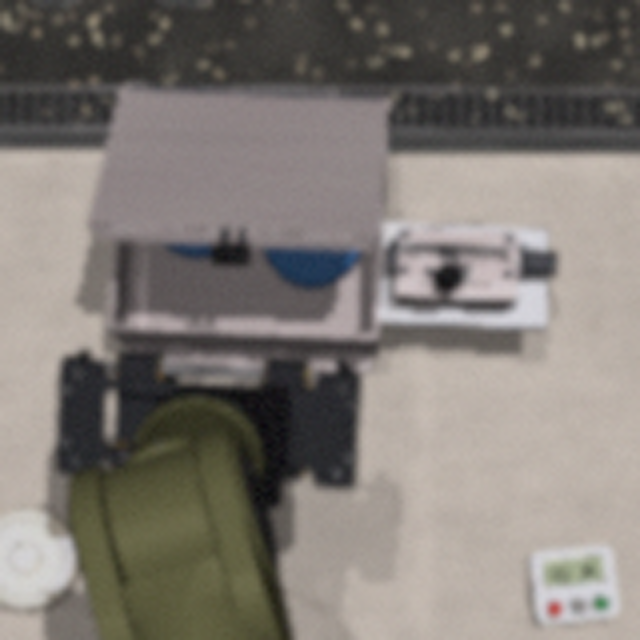

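View pics/w14.png

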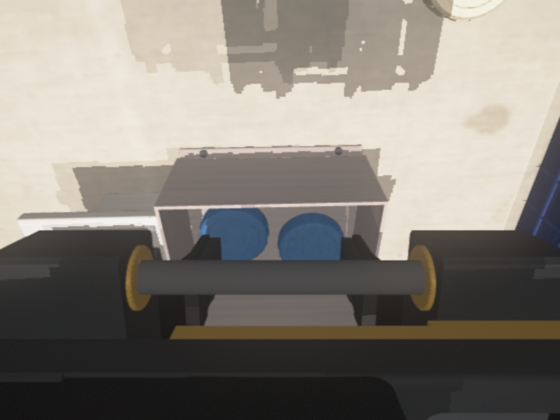

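Run:
```python
from h import *
from scipy.optimize import brentq
r=np.load("t14.npz");K,T=r["K"],r["T"]
xb=np.array([np.cos(np.radians(-2)),np.sin(np.radians(-2)),0])
u,v=170+231/4-.4,120+252/4-.4
t0=np.load("top0.npz")
def pt(hx,th,r=.21): 
    h=np.array([hx,.0667,.09]); return h+r*(-np.cos(th)*xb+np.sin(th)*np.array([0,0,1]))
# calibrate bar row in closed state with same cam: zoom handle (240,460) -> v
v0=135+460/6-.4; print("closed bar row meas",v0,"open",v)
for hx in [.707,.71,.7128]:
    p0=proj(K,T,pt(hx,0.01));f=lambda th:proj(K,T,pt(hx,th))[1]-v
    f2=lambda th:proj(K,T,pt(hx,th))[1]-proj(K,T,pt(hx,0.01))[1]-(v-v0)
    print(hx,p0,np.degrees(brentq(f,.2,1.3)),np.degrees(brentq(f2,.2,1.3)))
```

```text
closed bar row meas 211.26666666666668 open 182.6
0.707 [229.90380464 213.04401118] 45.15052952618731 43.56604133914046
0.71 [229.91887604 212.03644245] 44.18271526179378 43.49188611083532
0.7128 [229.93293483 211.0965691 ] 43.26921035094238 43.42284304938276
```

Run:
```python
from h import *
from cell import telemetry
o=telemetry.get_obs();print(o["tool_pos"],o["tool_rot"],o["force"],o["qpos"])
for p in [(.47,.08,.36),(.56,.073,.38)]: print(rel(o,p,Rdown(-2)))
```

```text
[0.4762696  0.08323597 0.20109173] [-83.99483922  70.55438119   3.52431897] [ 0.90000999 -0.385701    1.81611667] [-15.0389204  -17.2010809   -1.15836124 122.4402978    4.65132442
  55.84332384  69.34513315]
([-0.152, -0.0469, 0.0021], [-0.0083, 0.0341, 0.3377])
([-0.1411, -0.1386, -0.0009], [-0.0083, 0.0341, 0.3377])
```

Joint 2 is close to its lower limit (-17.2°). I'll move up and forward away from it while straightening the tool.

>>> drive_tool:
  offset:
    - [-0.03,-0.01,0]
    - [-0.07,-0.02,0.001]
  angular:
    - [0,0.005,0.05]
    - [0,0.01,0.11]

```text
time_s: 17.77
tool_pos: [0.4723, 0.0839, 0.2763]
tool_rot: [-83.4, 76.8, 4.4]
force: [1.8, 0.1, 0.4]
grip_width: 0.0566
```

Run:
```python
from h import *
from cell import telemetry
o=telemetry.get_obs();print(o["tool_pos"],o["tool_rot"],o["force"],o["qpos"])
for p in [(.49,.08,.36),(.55,.073,.38)]: print(rel(o,p,Rdown(-2)))
```

```text
[0.47230903 0.0839442  0.27634394] [-83.4192357   76.8180263    4.37345481] [1.76312102 0.05209331 0.44099761] [-15.57494298 -14.64214977   0.29462436 110.63246442   2.69341816
  71.07665311  71.92644556]
([-0.0775, -0.0363, -0.0011], [-0.0036, 0.026, 0.2286])
([-0.0834, -0.0995, -0.0055], [-0.0036, 0.026, 0.2286])
```

>>> drive_tool:
  offset:
    - [-0.04,-0.018,0]
    - [-0.077,-0.036,-0.001]
    - [-0.08,-0.07,-0.003]
    - [-0.083,-0.0995,-0.0055]
    - [-0.083,-0.0995,-0.0055]
    - [-0.083,-0.0995,-0.0055]
  angular:
    - [0,0.01,0.08]
    - [0,0.02,0.16]
    - [-0.003,0.026,0.228]
    - [-0.003,0.026,0.228]
    - [-0.003,0.026,0.228]
    - [-0.003,0.026,0.228]

```text
time_s: 18.52
tool_pos: [0.55, 0.075, 0.3806]
tool_rot: [-77.8, 89.9, 10.4]
force: [0.3, -0.4, 0.8]
grip_width: 0.0565
```

```bash
python3 snap.py w15
```

```text
18.525 [0.55   0.075  0.3806] [-77.75436566  89.85196812  10.41456749] [ 0.33065791 -0.43098359  0.77193794] 0.05652179713971929
```

View pics/w15.png

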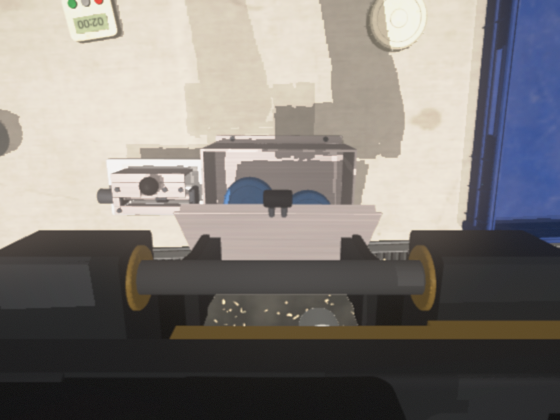

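Run:
```python
from h import *
from scipy.optimize import brentq
r=np.load("w15.npz");K,T=r["K"],r["T"]
crop(r["img"],170,125,390,225,3.6,"pics/w15z.png")
xb=np.array([np.cos(np.radians(-2)),np.sin(np.radians(-2)),0])
def pt(hx,th,r=.21): return np.array([hx,.0667,.09])+r*(-np.cos(th)*xb+np.sin(th)*np.array([0,0,1]))
print("front rim",at_z(K,T,204,150,.088),at_z(K,T,355,150,.088))
for hx in [.707,.71,.7128]:
    for rr in (.206,.21):
        f=lambda th:proj(K,T,pt(hx,th,rr))[1]-198
        print(hx,rr,np.degrees(brentq(f,.2,1.3)))
# lid edge depth from width
c=r["img"]
```

```text
front rim [ 0.52870444 -0.02197094  0.088     ] [0.53500746 0.17147383 0.088     ]
0.707 0.206 44.58156487536472
0.707 0.21 45.26447659668274
0.71 0.206 43.61798150764307
0.71 0.21 44.32646623562122
0.7128 0.206 42.70901297826512
0.7128 0.21 43.442119395961484
```

View pics/w15z.png

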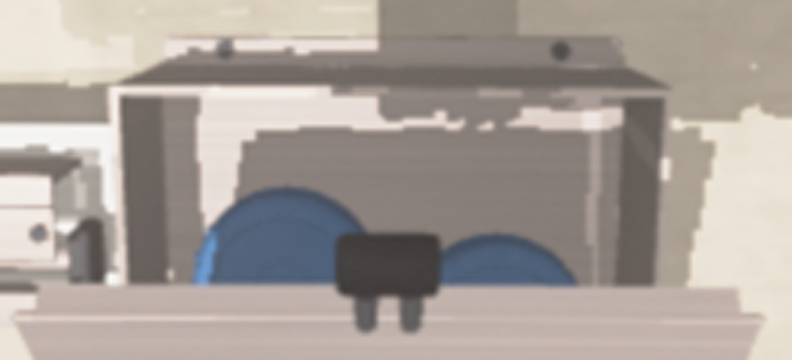

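Bar at (277,198). The lid angle works out at 43.4–45.3°, and the bar's apparent size fits 45°. The knob is in its notch at (150,185), with the timer and cap undisturbed. The gripper is clear of everything, so I'm handing in.

Run:
```python
from h import *
from cell import telemetry, vision, sign_off
r=vision.read_camera("top");a=np.load("top0.npz")["pixels"].astype(int);b=r["pixels"].astype(int)
for n,(x,y) in dict(cap=(176,260),timer=(313,266),spray=(378,212)).items():
    s=np.s_[y-18:y+18,x-18:x+18]; print(n,abs(a[s]-b[s]).mean().round(1))
o=telemetry.get_obs();print(o["time_s"],o["force"])
print(sign_off())
```

```text
cap 24.5
timer 15.2
spray 12.4
18.625 [-0.39424353 -0.40791975 -0.51708486]
the job is handed in; nothing more can be done
None
```

Run:
```python
from h import *
a=np.load("top0.npz")["pixels"];b=np.load("t14.npz")["img"]
g=lambda i:cv2.cvtColor(i,cv2.COLOR_RGB2GRAY)
for n,(x,y) in dict(cap=(176,260),timer=(313,266),spray=(378,212)).items():
    m=cv2.matchTemplate(g(b)[y-26:y+26,x-26:x+26],g(a)[y-16:y+16,x-16:x+16],cv2.TM_CCOEFF_NORMED);_,s,_,l=cv2.minMaxLoc(m);print(n,s,l[0]-10,l[1]-10)
```

```text
cap 0.731769859790802 0 0
timer 0.9931799173355103 0 0
spray 0.9990113973617554 0 0
```

The bolt is drawn back and held in its notch, and the lid is standing open at about 45°. I handed the job in at 18.6 s, with the gripper clear of everything.

- **Bolt:** I pushed the knob back about 29 mm, with about 9 N on it, then leaned it through the opening and let it back behind the lip. The force along the bolt then fell from 7.0 to 0.4 N. After I let go it stayed, and I measured about 20 mm drawn back. It was still in the notch in the last wrist picture.
- **Lid:** I pinched the handle by its ends and lifted it along its arc. The arm's own position gave 45.1° before release; pictures afterwards gave 43.3 to 45.3°, depending on where I took the hinge to be. That puts it within about 2° of 45°, and it stayed put after release.
- **Bystanders:** Comparing top pictures from before the work and after the lid was released, the spray bottle, timer and loose cap had not shifted by a pixel. The cap's match was weaker (0.73), probably because the arm partly covered or shaded it. A cruder brightness comparison just before hand-in showed differences around all three. I put those down to shadows and the arm, but did not check.

**What went wrong:**
- The first two grips on the knob were too high, because the fingertips sit further back than I had assumed. The first closed above the ball without touching it, so I went lower.
- While backing away from the lid, joint 2 came within 0.1° of its lower limit. I moved it straight out, and no reading showed it past the limit.

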